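# Put the hand blender's battery on charge, stepped end first

### The arm

A 6-joint arm with a two-finger parallel gripper is mounted at the origin on a cart in front of the work surface, level with it; the furniture and walls round the work are solid. World frame = base frame: x ahead of the robot, y to its left, z up, the work surface at z = 0. Lengths are in m, angles in rad, forces in N, time in s.
With the tool pointing down it reaches from about 0.325 to 0.775 m from the base axis. Payload 5.5 kg.
Tool frame: the origin (TCP) lies midway between the tips of the shut fingers; the grasp point (between the pads) lies 19 mm behind it (r.tcp_to_grasp is the z of the grasp point in the tool frame, in m); z points along the fingers, x is the direction in which the jaws open and shut, and the axes are right-handed (so a half turn about z gives the same grasp; the last joint's range is limited). The gripper opens to 85 mm and grips with 20 to 120 N. Pads are 22 mm wide; open, the fingers measure 114 mm over their backs; the gripper's body (76 mm by 85 mm) begins 54 mm behind the grasp point. The pads swing forward as they close: fully open they stand 13 mm farther back than shut.
Start: joints at [-1.314, 0.091, 1.231, -0, 1.82, -0.057], TCP at [0.185, -0.571, 0.211] pointing down, gripper open.
Joint ranges: [-2.87, 2.87], [-0.86, 2.18], [0.17, 2.46], [-1.51, 4.65], [0.06, 2.69], [-2.65, 2.65]. Speed limits (rad/s): [2.57, 2.57, 3.01, 3.14, 3.14, 3.14].

### API

Orientations are given as a unit quaternion [w, x, y, z].
In Python, from plant import status, viewer, r gives the robot as it stands.
- The arm moves only by the tool step_arm, never from a script. Its argument "motion" is a list of rows, each an object with "hand": the closure, from -1 (fully open) to 1 (shut), so that 0 is half open; "delta_pos": the shift along the world's x, y, z in m, a list of three; "roll": the turn about the world's z in degrees. In form: [{"hand": hand, "delta_pos": [tx, ty, tz], "roll": roll}, ...]. A call has 1 to 12 rows; each row shifts and turns the commanded pose from where the row before left it; what a row does not reach is not made up. A row lasts 1/12 s, in which the tool goes at most 41.7 mm and 7.16 degrees, less where a joint would pass 70% of its speed; a pose out of reach is approached as far as the arm can. A call is refused whole if a number of a shift passes 0.0417 or a number of a turn 7.16, either way. A call with a gripper value outside its range is refused whole. The fingers move at their own pace and stop on an object; "squeeze" is the grip in N (left out, the last holds). Time passes only in rows, so rows that do not move let the fingers close. It gives the time, the measured TCP pose, the force and the opening at its end, in the units of the state.
- status.observe(): the state, without advancing time (a new reading comes with each control period).
- viewer.camera(name): name is "scene" or "top"; returns (picture, depth): 480x640x3 uint8, blue, green, red; 480x640 float32, m along the optical axis (not along the pixel's ray), 0 where there is no reading.
- viewer.get_calibration(name): a dict with "mtx" (3x3 intrinsics, pixels), "position" and "orientation" of the camera in the world. Camera axes: x right, y down, z forward; pixel columns grow to the right and rows downward; lengths in m; the calibration is good to about 2 mm. A picture is of the moment at which its call begins. get_calibration takes no time and is no camera call.
- r.job_done(): hands the job in, once; it reports no verdict.
Trained networks look in the newest picture that a camera, given by its name, has taken for a name from the list of things; names that differ only in an ending like _2 or _b are one class to them, and where a whole thing is asked for, a point or a joint stands for the part that bears it (a point fixed in the world has none). Each returns a list of dicts, best first, with "score" (0 to 1); they miss things now and then, are a little off and sometimes report something else, mostly with a low value. They report only what shows in the picture. A call takes as long as a camera call. They do not tell look-alikes from the thing itself.
- viewer.masks_of(label, camera): "pixels" (480x640 bool, what is visible of it).
- viewer.tip_of(label, camera): "point" ([x, y, z] in m, in the coordinates of the camera as it stood for that picture, good to about 4 mm: a listed point, or the origin of a listed thing).
The state is a dict: "clock": time; "joints": joint angles; "joint_vel": joint speeds; "tau": joint torques, N m; "ee_pos": TCP position; "eef_rot": TCP orientation; "contact_force": force on the tool from outside, world axes, zero at the start; "torque": the same for the moment, N m; "gripper_width": opening from 0.0 (shut) to 1.0 (fully open).
Only numpy, scipy, OpenCV 4.12 (cv2) and the standard library are available. Lean on these libraries where they do the work, as an engineer would, in place of code of your own. Each camera call takes 0.05 s, during which the arm holds its last target.

### The job

Put the hand blender's battery pack on charge. Its two ends look alike, but only one is stepped to fit under the dock's hood: before lifting the pack, feel one of its end caps with the fingers to tell which it is. Then lay the pack on the sloping deck, turned end for end if need be, and slide it down until its stepped end is fully home under the hood, let go, and leave the spice jar and the yoghurt tub standing where they are.

Things in the scene. Friction and masses are not known exactly. Their poses are not given: they have to be found in the camera images.
- battery: Loose grey battery pack with a 24 mm black cap at each end, 120 mm long (x), 46 wide (y), 40 high (z), 0.2 to 0.35 kg, lying flat, any yaw. ONE cap is stepped: only 38 wide (4 less each flank) and 35 high (5 less on top, flush below), tip chamfered 2 mm; the other is full size. Origin: centre of underside, 60 mm from both ends. Which end is stepped is not told: feel widths or heights.
- dock: Black charging dock, fixed, about 150 mm long, 68 wide, 69 high at the back: a wedge whose deck slopes 28 degrees down towards the robot side, with a hood over the low end. Origin: on its underside, near the centre; its x axis points to the high end (away from the robot), y left, z up.
- dock_home (a point): Point on the sloping deck where the battery's origin lies when the pack is fully home. x: up the slope, away from the hood; y: across; z: square off the deck, deck surface at z = 0. The hood's end wall (the stop) is at x = -60 mm. The deck's upper edge is at x = +44, so a pack that is home overhangs it by 16 mm. Plain end first, the pack stops 25 mm short. Let go when home, it stays.
- hood_mouth (a point): Middle of the lower edge of the hood's open uphill mouth, on the deck, at x = -35 mm of dock_home (same axes). Inside the hood is 42 mm wide, 37.5 high, 25 deep; outside 54 wide, its roof 43 off the deck. Uphill of it two rails 6 mm high flank the deck, from x = +5 to +77 mm of this point; they stand 49 mm apart at the deck, flare to 55 at their tops, and are 64 over their backs.
- spice_jar: Bystander: loose glass spice jar with a red cap, 45 mm across, 106 mm tall, standing behind the dock and the battery. Origin: centre of its underside.
- tub: Bystander: loose yoghurt tub, 72 mm across, 71 mm tall, standing behind the dock to the right. Origin: centre of its underside.
Mind the look-alikes: they are no part of the job. What is shaped like the battery but blue or pink is not meant.

How it is judged:
By the outcome, as a careful person would: the job done as asked, in the order asked, and still so for the second after the job is handed in, with the robot touching nothing.
It also fails if it takes over 40 s, if anything falls off the work surface, if the arm or the gripper's body presses on something with over 40 N, if the wrist force passes 120 N, or if a joint passes its speed limit or range.

## Working session

There is one attempt and no reset: what is moved stays moved. The work goes in short steps, Python scripts to look and compute and a tool call to move; the robot and the scene stay as the last step left them, time stands still between calls to the robot, and variables do not carry over. Pictures are saved under pics/ and viewed, and the job is handed in when it is done.

Besides the shell and the picture viewer there is one more tool, called after "Emit:" as a command line: name --argument value ..., lists and objects as JSON in quotes. step_arm: Moves the arm, as the interface text tells. Its arguments: {"type":"object","properties":{"motion":{"type":"array"},"squeeze":{"type":"number"}},"required":["motion"]}

```bash
ls; mkdir -p pics; python3 - <<'E'
from plant import status, viewer, r
import cv2,numpy as np
s=status.observe(); print(s)
for n in("scene","top"):
    p,d=viewer.camera(n); cv2.imwrite(f"pics/{n}0.png",p); np.save(f"pics/{n}0_d.npy",d)
    print(n,viewer.get_calibration(n))
print(r.tcp_to_grasp)
E
```

```text
pics
{'clock': 0.0, 'joints': array([-1.31369583e+00,  9.18837726e-02,  1.23190648e+00, -1.95332143e-05,
        1.81977336e+00, -5.67276068e-02]), 'joint_vel': array([ 1.54991886e-03, -6.17429459e-04,  7.69704133e-04, -7.64290369e-04,
       -5.69620337e-04, -9.78991320e-05]), 'tau': array([-1.34896265e-03, -4.58734989e+01, -4.18020666e+01, -1.66079799e-04,
        1.17685535e-02, -1.27112247e-05]), 'ee_pos': array([ 0.18511615, -0.57039458,  0.20982435]), 'eef_rot': array([-6.16315798e-04,  8.08917854e-01, -5.87920857e-01, -7.69032121e-04]), 'contact_force': array([ 0.11834222, -0.12074691,  0.51679889]), 'torque': array([-0.00919339, -0.03008936, -0.03225212]), 'gripper_width': 0.9997550925753995}
scene {'mtx': array([[622.41565313,   0.        , 312.22428401],
       [  0.        , 622.41565313, 239.1109388 ],
       [  0.        ,   0.        ,   1.        ]]), 'position': array([0.09403409, 0.92716645, 0.70654218]), 'orientation': array([ 0.10503982, -0.18599649,  0.8532437 , -0.47575954])}
top {'mtx': array([[462.49122626,   0.        , 320.84247687],
       [  0.        , 462.49122626, 244.25851401],
       [  0.        ,   0.        ,   1.        ]]), 'position': array([ 0.47558091, -0.00153007,  0.91185465]), 'orientation': array([ 0.03033244, -0.70556219,  0.70766824, -0.02162415])}
-0.0187
```

View pics/scene0.png

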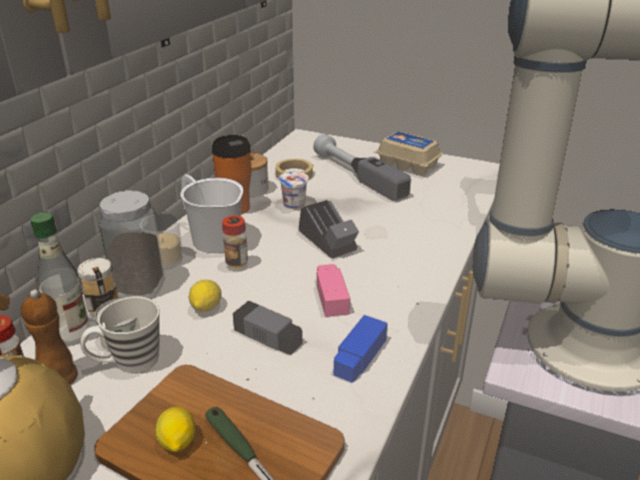

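View pics/top0.png

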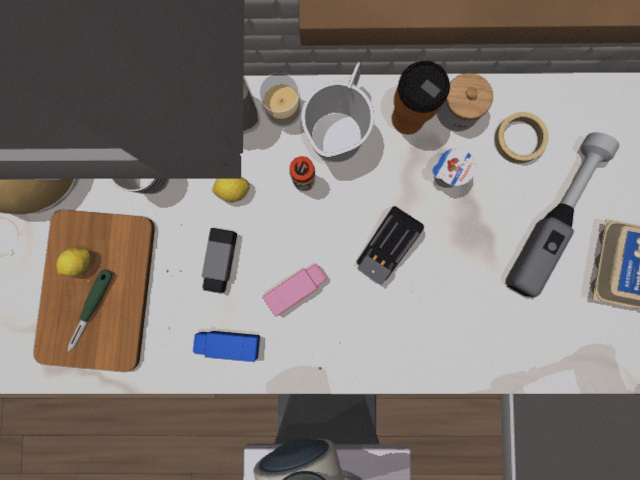

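Scene: the grey pack with black caps is at top (219,260) / scene (267,327). Look-alikes are blue at top (227,346) / scene (361,347) and pink at top (295,290) / scene (333,289). The blender handle at top (540,252) is also dark grey. The dock is at top (391,246) and the spice jar at (302,172). The tub is at (455,168). I choose the grey pack, and next I'll take a close crop and measure.

```bash
cat > h.py <<'E'
import numpy as np,cv2
from scipy.spatial.transform import Rotation as R
from plant import status, viewer, r
def cal(n):
    c=viewer.get_calibration(n); q=c["orientation"]; return c["mtx"],c["position"],R.from_quat([q[1],q[2],q[3],q[0]]).as_matrix()
def cloud(n,d):
    K,p,Rm=cal(n); v,u=np.mgrid[:480,:640]
    P=np.stack([(u-K[0,2])/K[0,0]*d,(v-K[1,2])/K[1,1]*d,d],-1)
    return P@Rm.T+p
def toworld(n,pt):
    K,p,Rm=cal(n); return Rm@np.asarray(pt)+p
E
python3 - <<'E'
from h import *
np.set_printoptions(precision=4,suppress=True)
im={}
for n in("scene","top"):
    p,d=viewer.camera(n); im[n]=p; W=cloud(n,d); np.save(f"pics/{n}_W.npy",W)
    for l in("battery","dock","dock_home","hood_mouth","spice_jar","tub"):
        try:
            for t in viewer.tip_of(l,n)[:4]: print(n,l,round(t["score"],2),toworld(n,t["point"]))
        except Exception as e: print(n,l,e)
    for l in("battery","dock"):
        for i,m in enumerate(viewer.masks_of(l,n)[:4]):
            ys,xs=np.nonzero(m["pixels"]); print(n,l,"mask",round(m["score"],2),len(xs),xs.mean(),ys.mean())
            np.save(f"pics/{n}_{l}_{i}.npy",m["pixels"])
a=cv2.resize(im["top"][215:305,180:260],None,fx=5,fy=5,interpolation=cv2.INTER_CUBIC)
b=cv2.resize(im["scene"][295:355,225:310],None,fx=4.5,fy=4.5,interpolation=cv2.INTER_CUBIC)
h=max(a.shape[0],b.shape[0]); o=np.zeros((h,a.shape[1]+b.shape[1],3),np.uint8); o[:a.shape[0],:a.shape[1]]=a;o[:b.shape[0],a.shape[1]:]=b
cv2.imwrite("pics/crop1.png",o)
print(status.observe()["clock"])
E
```

```text
scene battery 0.85 [0.3487 0.193  0.0006]
scene battery 0.59 [0.5088 0.206  0.0026]
scene battery 0.59 [0.4551 0.0608 0.0024]
scene dock 0.93 [ 0.5487 -0.128  -0.0027]
scene dock_home 0.79 [ 0.5403 -0.1248  0.0471]
scene hood_mouth 0.86 [ 0.5166 -0.1066  0.0368]
scene spice_jar 0.83 [0.6654 0.0453 0.0005]
scene tub 0.69 [ 0.6787 -0.2376  0.0041]
scene battery mask 0.94 2305 267.9639913232104 327.6299349240781
scene battery mask 0.8 1358 332.5154639175258 291.13696612665683
scene battery mask 0.64 2258 359.91984056687335 347.92382639503984
scene dock mask 0.88 2271 327.9916336415676 229.07001321003963
top battery 0.91 [0.4591 0.0579 0.0034]
top battery 0.62 [0.5126 0.2085 0.0027]
top dock 0.8 [ 0.5489 -0.1281  0.0035]
top dock_home 0.68 [ 0.5429 -0.1254  0.0516]
top dock_home 0.22 [ 0.5102  0.2063 -0.0001]
top hood_mouth 0.6 [ 0.516  -0.1068  0.0351]
top spice_jar 0.97 [ 0.6719  0.0374 -0.0003]
top spice_jar 0.32 [ 0.6804 -0.2416 -0.0007]
top battery mask 0.94 1781 226.98540145985402 345.61145423919146
top battery mask 0.67 1463 293.7265892002734 289.21189336978813
top battery mask 0.66 1672 217.9090909090909 258.9150717703349
top dock mask 0.72 2710 388.38044280442807 244.9560885608856
1.0
```

View pics/crop1.png

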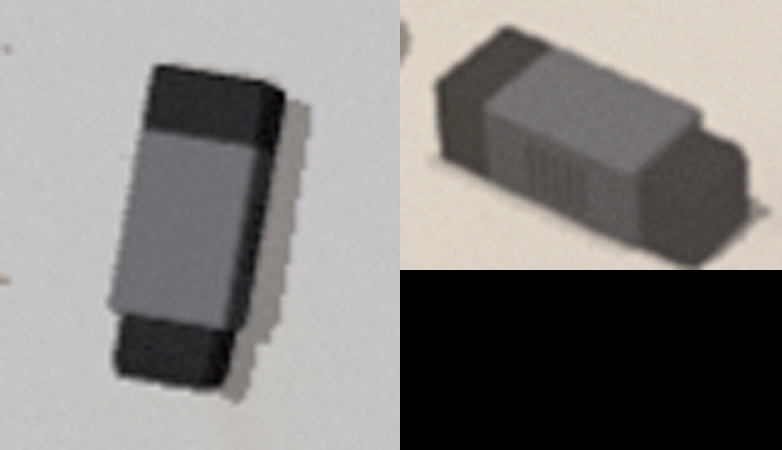

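```bash
python3 - <<'E'
from h import *
np.set_printoptions(precision=4,suppress=True)
Wt=np.load("pics/top_W.npy");Ws=np.load("pics/scene_W.npy")
for nm,W in(("top",Wt),("scene",Ws)):
    P=W.reshape(-1,3)
    near=(abs(P[:,0]-.511)<.1)&(abs(P[:,1]-.207)<.06)
    t=P[near&(P[:,2]>.03)&(P[:,2]<.05)]
    print(nm,"batt",len(t),np.percentile(t[:,2],[5,50,95]),cv2.minAreaRect((t[:,:2]*1000).astype(np.float32)), t.mean(0))
    print("table z",np.median(P[near&(abs(P[:,2])<.015)][:,2]))
    near=(abs(P[:,0]-.545)<.11)&(abs(P[:,1]+.128)<.11)
    t=P[near&(P[:,2]>.012)]
    rect=cv2.minAreaRect((t[:,:2]*1000).astype(np.float32)); print("dock",len(t),rect)
    print(" pca-ish box",cv2.boxPoints(rect).tolist())
    for yaw in (-30,-32,-34,-36,-38):
        a=np.radians(yaw);u=t[:,:2]@[np.cos(a),np.sin(a)];v=t[:,:2]@[-np.sin(a),np.cos(a)]
        print(yaw,np.percentile(u,[.5,99.5]),np.percentile(v,[1,99]),np.ptp(np.percentile(v,[1,99])))
    # fit plane on the deck with slope 28
    a=np.radians(-35);rel=t[:,:2]-[.5416,-.125];u=rel@[np.cos(a),np.sin(a)];v=rel@[-np.sin(a),np.cos(a)]
    k=(abs(v)<.018)&(u>-.022)&(u<.03)
    A=np.c_[rel[k],np.ones(k.sum())];z=t[k,2]
    for _ in range(4):
        c=np.linalg.lstsq(A,z,rcond=None)[0]; e=z-A@c; g=abs(e)<2*e.std();A,z=A[g],z[g]
    print("plane",c,"slope",np.degrees(np.arctan(np.hypot(*c[:2]))),"yaw",np.degrees(np.arctan2(c[1],c[0])),len(z),e.std())
    for lo in np.arange(-.08,.07,.01):
        kk=(abs(v)<.015)&(u>=lo)&(u<lo+.01)
        if kk.sum():print(round(lo,3),np.median(t[kk,2]).round(4),end="; ")
    print()
E
```

```text
top batt 1519 [0.0344 0.0406 0.0435] ((510.3274841308594, 207.62889099121094), (47.09690856933594, 120.26740264892578), 80.28328704833984) [0.5121 0.2062 0.04  ]
table z 0.0012144169137467409
dock 2743 ((575.5045166015625, -144.5477294921875), (69.90970611572266, 236.34783935546875), 55.20895004272461)
 pca-ish box [[458.5108337402344, -105.82569885253906], [652.6087646484375, -240.6822967529297], [692.4981689453125, -183.26976013183594], [498.4002685546875, -48.41316223144531]]
-30 [0.4537 0.682 ] [0.1245 0.2005] 0.07599670414909362
-32 [0.4476 0.6772] [0.1482 0.2181] 0.0698785593717382
-34 [0.4407 0.6717] [0.1688 0.2364] 0.06764712683352295
-36 [0.4335 0.6653] [0.187  0.2551] 0.06807383922354696
-38 [0.4253 0.6582] [0.204  0.2738] 0.069745887877913
plane [ 0.4342 -0.3048  0.0483] slope 27.943838560190375 yaw -35.069768039379554 503 0.0012370794071319892
-0.08 0.058; -0.07 0.0633; -0.06 0.0682; -0.05 0.0275; -0.04 0.0297; -0.03 0.0348; -0.02 0.0407; -0.01 0.0456; -0.0 0.0513; 0.01 0.0561; 0.02 0.0622; 0.03 0.067; 0.04 0.0695; 0.05 0.0655; 0.06 0.0254; 
scene batt 1388 [0.0319 0.0389
[... 318 characters left out ...]
3507537841797], [651.7711181640625, -241.75999450683594], [693.6810302734375, -182.40118408203125], [496.915771484375, -43.47627258300781]]
-30 [0.4509 0.6825] [0.1217 0.2027] 0.08098943106938884
-32 [0.4446 0.6778] [0.1453 0.2202] 0.07490835042163152
-34 [0.4374 0.6723] [0.1688 0.2385] 0.06971663325450322
-36 [0.4298 0.666 ] [0.19   0.2573] 0.06731931441853542
-38 [0.4219 0.659 ] [0.2078 0.2762] 0.06844114611361102
plane [ 0.4261 -0.2966  0.0478] slope 27.438161271411076 yaw -34.83734894333984 263 0.0017443928131061258
-0.08 0.0529; -0.07 0.0326; -0.06 0.0665; -0.05 0.0665; -0.03 0.0419; -0.02 0.0413; -0.01 0.0455; -0.0 0.0503; 0.01 0.0557; 0.02 0.0608; 0.03 0.066; 0.04 0.0678; 0.05 0.0653;
```

```bash
python3 - <<'E'
from h import *
np.set_printoptions(precision=3,suppress=True)
W=np.load("pics/top_W.npy")
for u,v in((100,50),(200,100),(235,165),(120,170),(235,178)): print(u,v,W[v,u])
for (u,v) in((302,170),(455,165),(295,290),(227,346)): print(u,v,W[v,u])
E
```

```text
100 50 [0.56  0.082 0.747]
200 100 [0.578 0.071 0.654]
235 165 [0.566 0.071 0.55 ]
120 170 [0.561 0.16  0.556]
235 178 [0.56  0.075 0.528]
302 170 [0.666 0.041 0.109]
455 165 [ 0.683 -0.238  0.071]
295 290 [0.454 0.058 0.043]
227 346 [0.35  0.184 0.042]
```

Emit:
step_arm --motion '[{"hand": -1,"delta_pos": [0.024,0.034,0],"roll": -3},{"hand": -1,"delta_pos": [0.024,0.034,0],"roll": -3},{"hand": -1,"delta_pos": [0.024,0.034,0],"roll": -3},{"hand": -1,"delta_pos": [0.024,0.034,0],"roll": -3},{"hand": -1,"delta_pos": [0.024,0.034,0],"roll": -3},{"hand": -1,"delta_pos": [0.024,0.034,0],"roll": -3},{"hand": -1,"delta_pos": [0.024,0.034,0],"roll": -3},{"hand": -1,"delta_pos": [0.024,0.034,0],"roll": -3},{"hand": -1,"delta_pos": [0.024,0.034,0],"roll": -3},{"hand": -1,"delta_pos": [0.024,0.034,0],"roll": -0.5},{"hand": -1,"delta_pos": [0.024,0.034,0],"roll": 0}]'

```text
clock: 1.92
ee_pos: [0.45, -0.1948, 0.2114]
eef_rot: [0.0, -0.646, 0.764, -0.001]
contact_force: [0.4, -0.1, 0.2]
gripper_width: 0.999
```

Emit:
step_arm --motion '[{"hand": -1,"delta_pos": [0.001,0.0375,-0.01],"roll": 0},{"hand": -1,"delta_pos": [0.001,0.0375,-0.01],"roll": 0},{"hand": -1,"delta_pos": [0.001,0.0375,-0.01],"roll": 0},{"hand": -1,"delta_pos": [0.001,0.0375,-0.01],"roll": 0},{"hand": -1,"delta_pos": [0.001,0.0375,-0.01],"roll": 0},{"hand": -1,"delta_pos": [0.001,0.0375,-0.01],"roll": 0},{"hand": -1,"delta_pos": [0.001,0.0375,-0.01],"roll": 0},{"hand": -1,"delta_pos": [0.001,0.0375,-0.01],"roll": 0},{"hand": -1,"delta_pos": [0.001,0.0375,-0.01],"roll": 0},{"hand": -1,"delta_pos": [0,0.0375,-0.01],"roll": 0},{"hand": -1,"delta_pos": [0,0.037,-0.011],"roll": 0},{"hand": -1,"delta_pos": [0,0,0],"roll": 0}]'

```text
clock: 2.92
ee_pos: [0.4561, 0.2206, 0.0972]
eef_rot: [-0.001, -0.648, 0.762, 0.002]
contact_force: [-0.0, -0.7, -0.3]
gripper_width: 0.999
```

```bash
python3 - <<'E'
from h import *
s=status.observe();print(s["ee_pos"],s["joints"].round(2),s["contact_force"])
p,d=viewer.camera("scene");cv2.imwrite("pics/s2.png",p)
E
```

```text
[0.45608049 0.22058073 0.09720138] [ 0.38 -0.15  1.67  0.    1.63  2.11] [-0.03643875 -0.71161048 -0.31698413]
```

View pics/s2.png

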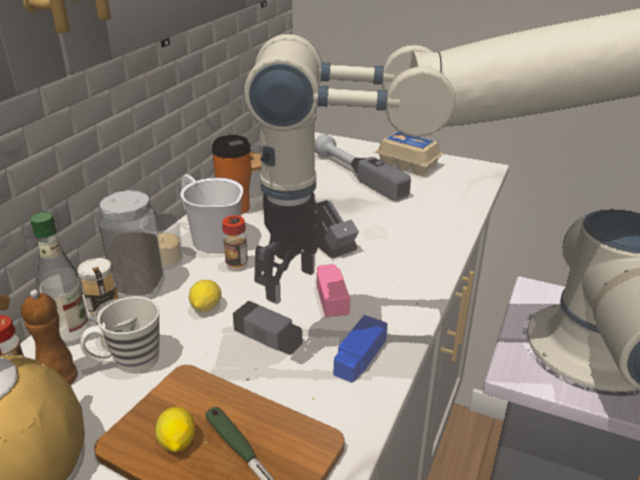

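Emit:
step_arm --motion '[{"hand": -1,"delta_pos": [0.001,-0.001,-0.03],"roll": 0},{"hand": -1,"delta_pos": [0.001,-0.001,-0.03],"roll": 0},{"hand": -1,"delta_pos": [0,0,-0.015],"roll": 0},{"hand": -1,"delta_pos": [0,0,-0.01],"roll": 0},{"hand": -1,"delta_pos": [0,0,0],"roll": 0}]'

```text
clock: 3.38
ee_pos: [0.4591, 0.212, 0.0129]
eef_rot: [-0.002, -0.646, 0.764, 0.0]
contact_force: [0.1, -0.3, 0.2]
gripper_width: 0.999
```

Emit:
step_arm --motion '[{"hand": -1,"delta_pos": [0,0.005,0],"roll": 0},{"hand": -0.3,"delta_pos": [0,0,0],"roll": 0},{"hand": 0,"delta_pos": [0,0,0],"roll": 0},{"hand": 0.3,"delta_pos": [0,0,0],"roll": 0},{"hand": 0.3,"delta_pos": [0,0,0],"roll": 0},{"hand": 0.3,"delta_pos": [0,0,0],"roll": 0}]' --squeeze 20

```text
clock: 3.88
ee_pos: [0.4605, 0.2184, 0.0156]
eef_rot: [0.0, -0.646, 0.763, -0.0]
contact_force: [-1.0, -0.3, -0.3]
gripper_width: 0.353
```

```bash
python3 - <<'E'
from h import *
s=status.observe();print(s["ee_pos"],s["gripper_width"],s["contact_force"])
p,d=viewer.camera("scene");t,_=viewer.camera("top")
a=cv2.resize(p[230:370,200:340],None,fx=2.8,fy=2.8);b=cv2.resize(t[190:330,150:290],None,fx=2.8,fy=2.8)
cv2.imwrite("pics/f1.png",np.hstack([a,b]))
E
```

```text
[0.46049345 0.21838081 0.0155563 ] 0.3528704961151461 [-1.01059924 -0.31775439 -0.30849323]
```

View pics/f1.png

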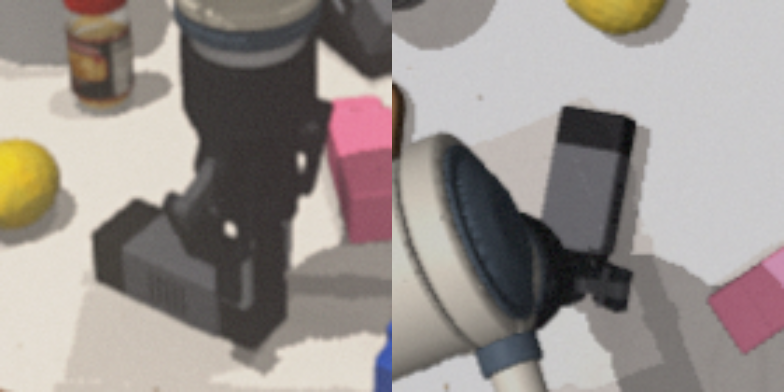

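Emit:
step_arm --motion '[{"hand": 0.6,"delta_pos": [0,0,0],"roll": 0},{"hand": 0.6,"delta_pos": [0,0,0],"roll": 0},{"hand": 0.6,"delta_pos": [0,0,0],"roll": 0}]'

```text
clock: 4.23
ee_pos: [0.4602, 0.2183, 0.015]
eef_rot: [0.0, -0.646, 0.763, -0.0]
contact_force: [-0.4, -0.7, 1.1]
gripper_width: 0.2
```

```bash
python3 - <<'E'
from h import *
s=status.observe();print(s["ee_pos"],s["gripper_width"],s["contact_force"])
out=[]
for n,(x,y) in(("scene",(210,250)),("top",(160,200))):
    p,d=viewer.camera(n); np.save(f"pics/{n}_W2.npy",cloud(n,d)); out.append(cv2.resize(p[y:y+110,x:x+110],None,fx=3.6,fy=3.6,interpolation=cv2.INTER_CUBIC))
    K,pp,Rm=cal(n)
    for q in ([.4602,.2183,.015],[.4602,.2183,.2]):
        c=Rm.T@(np.array(q)-pp); print(n,q,(K@c/c[2])[:2])
cv2.imwrite("pics/f2.png",np.hstack(out))
E
```

```text
[0.46022345 0.21831239 0.01504862] 0.20039948568428131 [-0.41722343 -0.73872543  1.11792315]
scene [0.4602, 0.2183, 0.015] [291.10577943 340.66238726]
scene [0.4602, 0.2183, 0.2] [288.65589922 247.34888021]
top [0.4602, 0.2183, 0.015] [213.13915669 286.55230297]
top [0.4602, 0.2183, 0.2] [183.71653192 288.69131378]
```

View pics/f2.png

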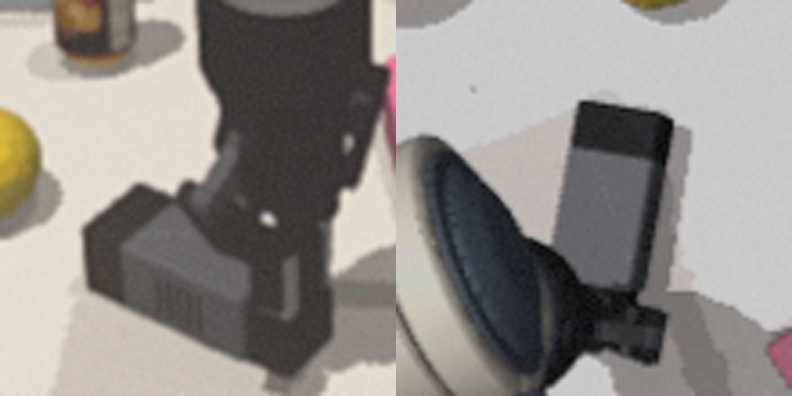

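```bash
python3 - <<'E'
from h import *
np.set_printoptions(precision=3,suppress=True)
W=np.load("pics/scene_W2.npy")
for v in range(305,356,4): print(v,[tuple((W[v,u]*1000).round().astype(int)) for u in (262,270,278,284,290,294,298)])
W=np.load("pics/top_W2.npy")
for v in range(270,302,4): print(v,[tuple((W[v,u]*1000).round().astype(int)) for u in (205,210,215,220,225,230,234)])
E
```

```text
305 [(np.int64(476), np.int64(280), np.int64(129)), (np.int64(462), np.int64(280), np.int64(132)), (np.int64(472), np.int64(237), np.int64(100)), (np.int64(460), np.int64(240), np.int64(105)), (np.int64(448), np.int64(243), np.int64(111)), (np.int64(444), np.int64(236), np.int64(108)), (np.int64(449), np.int64(212), np.int64(89))]
309 [(np.int64(477), np.int64(280), np.int64(120)), (np.int64(460), np.int64(284), np.int64(129)), (np.int64(455), np.int64(268), np.int64(119)), (np.int64(459), np.int64(241), np.int64(99)), (np.int64(448), np.int64(244), np.int64(104)), (np.int64(457), np.int64(211), np.int64(78)), (np.int64(450), np.int64(211), np.int64(80))]
313 [(np.int64(523), np.int64(202), np.int64(41)), (np.int64(464), np.int64(278), np.int64(116)), (np.int64(454), np.int64(271), np.int64(114)), (np.int64(462), np.int64(237), np.int64(87)), (np.int64(451), np.int64(237), np.int64(91)), (np.int64(457), np.int64(213), np.int64(71)), (np.int64(450), np.int64(211), np.int64(71))]
317 [(np.int64(519), np.int64(210), np.int64(40)), (np.int64(474), np.int64(262), np.int64(93)), (np.int64(
[... 5086 characters left out ...]
64(456), np.int64(155), np.int64(129))]
294 [(np.int64(452), np.int64(185), np.int64(202)), (np.int64(451), np.int64(182), np.int64(182)), (np.int64(450), np.int64(183), np.int64(146)), (np.int64(450), np.int64(176), np.int64(141)), (np.int64(450), np.int64(168), np.int64(137)), (np.int64(450), np.int64(161), np.int64(133)), (np.int64(445), np.int64(181), np.int64(0))]
298 [(np.int64(446), np.int64(185), np.int64(202)), (np.int64(445), np.int64(185), np.int64(169)), (np.int64(437), np.int64(219), np.int64(-4)), (np.int64(437), np.int64(208), np.int64(0)), (np.int64(443), np.int64(170), np.int64(130)), (np.int64(443), np.int64(160), np.int64(135)), (np.int64(438), np.int64(180), np.int64(5))]
```

```bash
python3 - <<'E'
from h import *
K,pp,Rm=cal("scene")
a=np.radians(-99.2);e=np.array([np.cos(a),np.sin(a),0])
for z in(.097,.11,.12,.13):
  for s in(-1,1):
    c=Rm.T@(np.array([.456,.2206,z])+s*.05*e-pp);print(z,s,(K@c/c[2])[:2])
E
python3 - <<'E'
import cv2
p=cv2.imread('pics/s2.png');cv2.imwrite('pics/s2c.png',cv2.resize(p[220:350,220:350],None,fx=4.5,fy=4.5,interpolation=cv2.INTER_CUBIC))
E
```

```text
0.097 -1 [272.97306152 319.53225384]
0.097 1 [309.32307975 287.61454506]
0.11 -1 [272.67256307 312.88357317]
0.11 1 [309.28578338 281.21146595]
0.12 -1 [272.43846405 307.70401371]
0.12 1 [309.25675354 276.22759083]
0.13 -1 [272.20175587 302.46672508]
0.13 1 [309.22742268 271.19203804]
```

View pics/s2c.png

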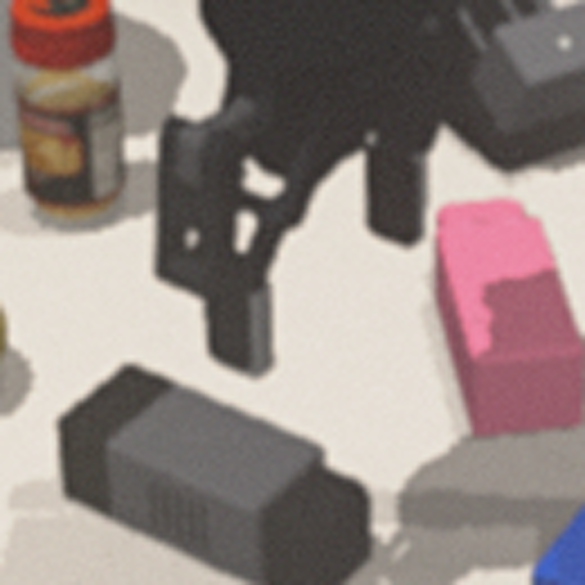

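The fingertips show about 18 mm higher than the reported TCP says (tip at z≈0.037 in depth, TCP at 0.015). The jaws closed above the cap and felt nothing, so I'll open, go lower and feel again.

Emit:
step_arm --motion '[{"hand": 0,"delta_pos": [0,0,0.003],"roll": 0},{"hand": -0.5,"delta_pos": [0,0,0],"roll": 0},{"hand": -0.8,"delta_pos": [0,0,0],"roll": 0},{"hand": -0.8,"delta_pos": [-0.001,0,-0.01],"roll": 0},{"hand": -0.8,"delta_pos": [-0.001,0,-0.01],"roll": 0},{"hand": -0.8,"delta_pos": [0,0,-0.005],"roll": 0},{"hand": -0.8,"delta_pos": [0,0,0],"roll": 0}]'

```text
clock: 4.92
ee_pos: [0.4565, 0.2176, -0.0098]
eef_rot: [-0.002, -0.646, 0.763, 0.001]
contact_force: [-0.1, -0.6, -0.9]
gripper_width: 0.902
```

Emit:
step_arm --motion '[{"hand": -0.4,"delta_pos": [0,0,0.004],"roll": 0},{"hand": -0.1,"delta_pos": [0,0,0],"roll": 0},{"hand": 0.1,"delta_pos": [0,0,0],"roll": 0},{"hand": 0.3,"delta_pos": [0,0,0],"roll": 0},{"hand": 0.4,"delta_pos": [0,0,0],"roll": 0},{"hand": 0.4,"delta_pos": [0,0,0],"roll": 0}]' --squeeze 20

```text
clock: 5.42
ee_pos: [0.4588, 0.2184, -0.002]
eef_rot: [0.001, -0.646, 0.763, -0.0]
contact_force: [-0.4, -1.5, 5.8]
gripper_width: 0.44
```

```bash
python3 - <<'E'
from h import *
s=status.observe();print(s["ee_pos"],s["gripper_width"],s["contact_force"],s["clock"])
out=[]
for n,(x,y) in(("scene",(210,250)),("top",(160,200))):
    p,d=viewer.camera(n); out.append(cv2.resize(p[y:y+110,x:x+110],None,fx=3.6,fy=3.6,interpolation=cv2.INTER_CUBIC))
cv2.imwrite("pics/f3.png",np.hstack(out))
E
```

```text
[ 0.45881515  0.21836084 -0.00199356] 0.4401909646518177 [-0.41240591 -1.50969153  5.82915651] 5.4167
```

View pics/f3.png

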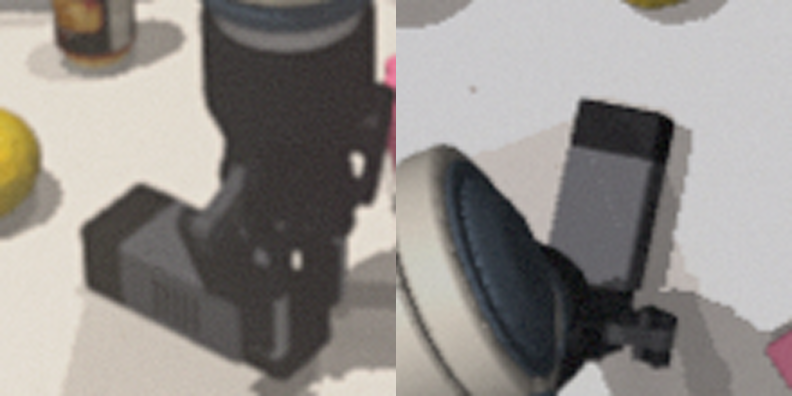

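The jaws stopped on the near cap at 0.440 × 85 ≈ 37.4 mm while commanded to 25 mm. That matches 38 mm rather than 46, so the near (robot-side) end is stepped. No end-for-end turn is needed. Next I regrip near the middle.

Emit:
step_arm --motion '[{"hand": -0.3,"delta_pos": [0,0,0],"roll": 0},{"hand": -0.7,"delta_pos": [0,0,0],"roll": 0},{"hand": -0.7,"delta_pos": [0,0,0],"roll": 0},{"hand": -0.7,"delta_pos": [0.015,-0.003,-0.002],"roll": 0},{"hand": -0.7,"delta_pos": [0.016,-0.003,-0.002],"roll": 0},{"hand": -0.7,"delta_pos": [0.014,-0.003,-0.001],"roll": 0},{"hand": -0.7,"delta_pos": [0,0,0],"roll": 0},{"hand": -0.7,"delta_pos": [0,0,0],"roll": 0}]'

```text
clock: 6.18
ee_pos: [0.503, 0.2091, -0.0086]
eef_rot: [-0.001, -0.646, 0.764, 0.0]
contact_force: [0.2, -0.3, -0.4]
gripper_width: 0.85
```

Emit:
step_arm --motion '[{"hand": -0.3,"delta_pos": [0,0,0],"roll": 0},{"hand": 0,"delta_pos": [0,0,0],"roll": 0},{"hand": 0.3,"delta_pos": [0,0,0],"roll": 0},{"hand": 0.3,"delta_pos": [0,0,0],"roll": 0},{"hand": 0.3,"delta_pos": [0,0,0],"roll": 0}]' --squeeze 25

```text
clock: 6.6
ee_pos: [0.5026, 0.2097, -0.0079]
eef_rot: [-0.0, -0.646, 0.763, 0.0]
contact_force: [-3.0, 0.8, 1.6]
gripper_width: 0.537
```

Emit:
step_arm --motion '[{"hand": 0.3,"delta_pos": [0,0,0.02],"roll": 0},{"hand": 0.3,"delta_pos": [0,0,0.03],"roll": 0},{"hand": 0.3,"delta_pos": [0,0,0.03],"roll": 0},{"hand": 0.3,"delta_pos": [0,0,0.02],"roll": 0},{"hand": 0.3,"delta_pos": [0,0,0],"roll": 0}]'

```text
clock: 7.02
ee_pos: [0.5054, 0.21, 0.0973]
eef_rot: [0.004, -0.646, 0.763, -0.002]
contact_force: [0.4, -0.7, -2.2]
gripper_width: 0.537
```

```bash
python3 - <<'E'
from h import *
s=status.observe();print(s["ee_pos"],s["gripper_width"],s["contact_force"],s["clock"],s["joints"].round(2))
p,d=viewer.camera("scene");cv2.imwrite("pics/s4.png",p)
E
```

```text
[0.50544218 0.21004931 0.09730498] 0.5372477467384517 [ 0.41254805 -0.73760551 -2.24764171] 7.0167 [ 0.33 -0.05  1.58 -0.    1.61  2.07]
```

View pics/s4.png

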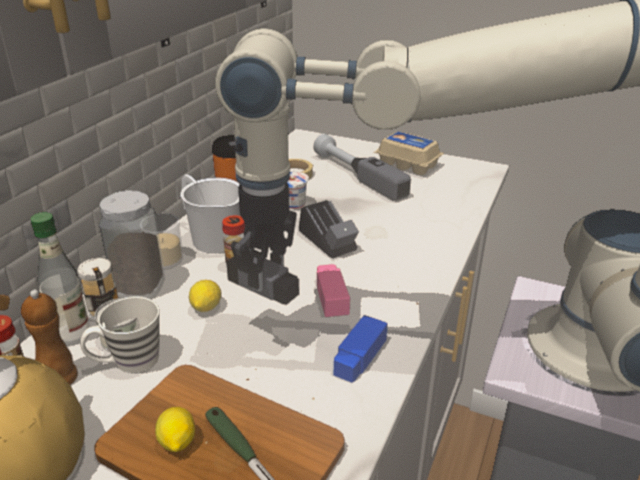

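```bash
python3 - <<'E'
from h import *
np.set_printoptions(precision=4,suppress=True)
H=np.array([.5416,-.1246])
for n in("top","scene"):
    P=np.load(f"pics/{n}_W.npy").reshape(-1,3)
    for yaw in(-35,):
        a=np.radians(yaw);rel=P[:,:2]-H;u=rel@[np.cos(a),np.sin(a)];v=rel@[-np.sin(a),np.cos(a)]
        hn=(P[:,2]-.0483-np.tan(np.radians(28))*u)*np.cos(np.radians(28))
        s=u*np.cos(np.radians(28))+(P[:,2]-.0483)*np.sin(np.radians(28))
        box=(abs(u)<.09)&(abs(v)<.06)&(P[:,2]>.008)
        print(n,"all")
        for lo in np.arange(-.07,.07,.01):
            k=box&(u>=lo)&(u<lo+.01)
            if k.sum()>20:
                q=np.percentile(v[k],[1.5,98.5]); print(" u",round(lo,2),q,"mid",q.mean().round(4),"w",np.ptp(q).round(4))
        k=box&(hn>.036)&(hn<.05)&(s<-.03); q=np.percentile(v[k],[2,98]);print("hood roof v",q,q.mean(),"s",np.percentile(s[k],[2,98]),"hn",np.median(hn[k]),k.sum())
        k=box&(hn>.004)&(hn<.009)&(s>-.028)&(s<.04);L=v[k&(v>0)] if False else v[k]
        print("rails: left",np.median(v[k&(v>.01)]),"right",np.median(v[k&(v<-.01)]),(k&(v>.01)).sum(),(k&(v<-.01)).sum())
        k=box&(abs(hn)<.002)&(s>-.028)&(s<.04)&(abs(v)<.03);q=np.percentile(v[k],[2,98]);print("deck v",q,q.mean())
E
```

```text
top all
 u -0.07 [-0.0251  0.0337] mid 0.0043 w 0.0588
 u -0.06 [-0.0308  0.0346] mid 0.0019 w 0.0654
 u -0.05 [-0.031   0.0352] mid 0.0021 w 0.0662
 u -0.04 [-0.0304  0.0352] mid 0.0024 w 0.0656
 u -0.03 [-0.0303  0.0359] mid 0.0028 w 0.0662
 u -0.02 [-0.0304  0.0365] mid 0.0031 w 0.0669
 u -0.01 [-0.0298  0.0366] mid 0.0034 w 0.0664
 u 0.0 [-0.0301  0.0368] mid 0.0034 w 0.0669
 u 0.01 [-0.0296  0.0371] mid 0.0037 w 0.0667
 u 0.02 [-0.0292  0.0373] mid 0.004 w 0.0665
 u 0.03 [-0.0293  0.0376] mid 0.0042 w 0.0668
 u 0.04 [-0.0291  0.0377] mid 0.0043 w 0.0668
 u 0.05 [-0.028  0.038] mid 0.005 w 0.066
hood roof v [-0.024   0.0275] 0.0017702026928417703 s [-0.0657 -0.0327] hn 0.0433446467633332 515
rails: left 0.031838169667057756 right -0.026203381212629294 79 70
deck v [-0.0233  0.0277] 0.0021875441217289477
scene all
 u -0.07 [-0.0265  0.034 ] mid 0.0038 w 0.0605
 u -0.06 [-0.029  0.037] mid 0.004 w 0.066
 u -0.05 [-0.0075  0.0377] mid 0.0151 w 0.0452
 u -0.04 [0.0279 0.0382] mid 0.033 w 0.0103
 u -0.03 [0.0187 0.0386] mid 0.0287 w 0.0198
 u -0.02 [-0.0277  0.0382] mid 0.0052 w 0.066
 u -0.01 [-0.0259  0.0383] mid 0.0062 w 0.0642
 u 0.0 [-0.0248  0.0389] mid 0.0071 w 0.0637
 u 0.01 [-0.0253  0.0389] mid 0.0068 w 0.0642
 u 0.02 [-0.026   0.0397] mid 0.0068 w 0.0657
 u 0.03 [-0.0244  0.0391] mid 0.0074 w 0.0635
 u 0.04 [-0.0222  0.0399] mid 0.0089 w 0.0621
 u 0.05 [-0.0212  0.0402] mid 0.0095 w 0.0614
hood roof v [-0.0231  0.0297] 0.003268066273017331 s [-0.0699 -0.0366] hn 0.04261966766803482 388
rails: left 0.03275718981302879 right -0.02392693254313045 52 37
deck v [-0.0245  0.0265] 0.0010263260985783843
```

Emit:
step_arm --motion '[{"hand": 0.3,"delta_pos": [0.0045,-0.025,0.01],"roll": -2.7},{"hand": 0.3,"delta_pos": [0.0045,-0.033,0.01],"roll": -2.7},{"hand": 0.3,"delta_pos": [0.0045,-0.036,0],"roll": -2.7},{"hand": 0.3,"delta_pos": [0.0045,-0.036,0],"roll": -2.7},{"hand": 0.3,"delta_pos": [0.0045,-0.036,0],"roll": -2.7},{"hand": 0.3,"delta_pos": [0.0045,-0.036,0],"roll": -2.7},{"hand": 0.3,"delta_pos": [0.0045,-0.036,0],"roll": -2.7},{"hand": 0.3,"delta_pos": [0.0045,-0.036,0],"roll": -2.7},{"hand": 0.3,"delta_pos": [0.0045,-0.035,0],"roll": -2.7},{"hand": 0.3,"delta_pos": [0.0045,-0.028,0],"roll": 0},{"hand": 0.3,"delta_pos": [0,0,0],"roll": 0},{"hand": 0.3,"delta_pos": [0,0,0],"roll": 0}]'

```text
clock: 8.07
ee_pos: [0.5468, -0.1288, 0.1084]
eef_rot: [-0.002, -0.47, 0.883, 0.002]
contact_force: [0.4, 0.6, -3.2]
gripper_width: 0.538
```

```bash
python3 - <<'E'
from h import *
s=status.observe();print(s["ee_pos"],s["eef_rot"],s["gripper_width"],s["contact_force"],s["clock"],s["joints"].round(2))
out=[]
q=s["eef_rot"];X=R.from_quat([q[1],q[2],q[3],q[0]]).as_matrix()[:,0];print(np.degrees(np.arctan2(X[1],X[0])))
for n,(x,y) in(("scene",(240,130)),("top",(320,180))):
    p,d=viewer.camera(n); np.save(f"pics/{n}_W5.npy",cloud(n,d)); out.append(cv2.resize(p[y:y+140,x:x+140],None,fx=2.85,fy=2.85,interpolation=cv2.INTER_CUBIC))
cv2.imwrite("pics/f5.png",np.hstack(out))
E
```

```text
[ 0.54675009 -0.12881445  0.10841136] [-0.00187055 -0.46959865  0.882876    0.00189051] 0.5376383852552936 [ 0.40105561  0.64296298 -3.21137178] 8.0667 [-0.29 -0.    1.51  0.    1.64  1.87]
-123.98306676726443
```

View pics/f5.png

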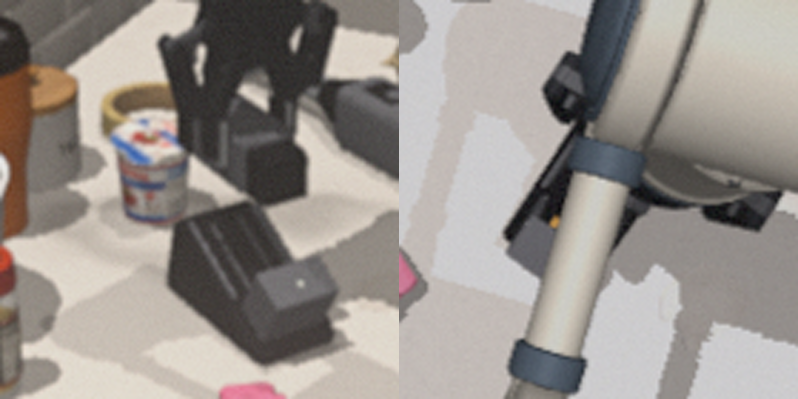

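```bash
python3 - <<'E'
from h import *
np.set_printoptions(precision=4,suppress=True)
H=np.array([.5433,-.1221]);a=np.radians(-33.7);d=np.array([np.cos(a),np.sin(a)]);l=np.array([-d[1],d[0]])
P=np.load("pics/scene_W5.npy")[130:270,240:380].reshape(-1,3)
rel=P[:,:2]-H;u=rel@d;v=rel@l
for zlo in(.105,.115,.125,.135,.145,.155):
    for ulo in np.arange(-.06,.05,.02):
        k=(P[:,2]>=zlo)&(P[:,2]<zlo+.01)&(u>=ulo)&(u<ulo+.02)&(abs(v)<.05)
        if k.sum()>6: print(zlo,ulo.round(2),k.sum(),"v",np.percentile(v[k],[3,50,97]))
k=(P[:,2]>.11)&(P[:,2]<.15)&(abs(v)<.018)&(u<0);print("front u",np.percentile(u[k],[2,10,50,90]),"z",np.percentile(P[k,2],[2,98]))
# dock left wall ref
k=(P[:,2]>.01)&(P[:,2]<.04)&(abs(u)<.05)&(abs(v)<.06);print("dock left v",np.percentile(v[k],[50,90,98]))
for ulo in np.arange(-.06,.06,.02):
    k=(P[:,2]>.01)&(P[:,2]<.1)&(u>=ulo)&(u<ulo+.02)&(abs(v)<.06)
    print(ulo.round(2),k.sum(),np.percentile(v[k],[2,98]))
E
```

```text
0.115 -0.06 67 v [-0.0172  0.001   0.0171]
0.115 -0.04 19 v [0.0146 0.017  0.0213]
0.115 -0.02 17 v [0.0167 0.0204 0.0215]
0.115 0.0 14 v [0.0178 0.0198 0.0213]
0.115 0.02 15 v [0.0181 0.0196 0.0219]
0.115 0.04 16 v [0.0173 0.0189 0.0207]
0.125 -0.06 70 v [-0.0167  0.0028  0.0175]
0.125 -0.04 31 v [0.0157 0.0176 0.021 ]
0.125 -0.02 28 v [0.018  0.0207 0.0259]
0.125 0.04 19 v [0.0174 0.019  0.021 ]
0.135 -0.06 71 v [-0.0164  0.0004  0.0168]
0.135 -0.04 32 v [0.0155 0.0173 0.0222]
0.135 -0.02 41 v [0.018  0.0221 0.0324]
0.135 0.0 12 v [0.0264 0.0323 0.034 ]
0.135 0.04 20 v [0.0181 0.0191 0.0209]
0.145 -0.06 68 v [-0.0164  0.0018  0.0176]
0.145 -0.04 123 v [-0.02    0.0046  0.0211]
0.145 -0.02 69 v [-0.0375  0.0207  0.0326]
0.145 0.0 27 v [-0.0303  0.0306  0.0348]
0.145 0.02 19 v [-0.0247 -0.0117  0.0209]
0.145 0.04 10 v [-0.0223  0.0187  0.0205]
0.155 -0.04 22 v [-0.0205 -0.0065  0.0142]
0.155 -0.02 144 v [-0.0355  0.0032  0.0326]
0.155 0.0 92 v [-0.027  -0.0086  0.0343]
0.155 0.02 30 v [-0.0231 -0.0141  0.0021]
0.155 0.04 10 v [-0.0243 -0.0203 -0.0138]
front u [-0.0496 -0.0483 -0.0452 -0.0281] z [0.1164 0.1496]
dock left v [0.0332 0.035  0.0357]
-0.06 252 [-0.0257  0.0348]
-0.04 110 [0.0167 0.035 ]
-0.02 282 [-0.029   0.0352]
0.0 352 [-0.0291  0.0355]
0.02 347 [-0.0291  0.0356]
0.04 138 [-0.0271  0.0359]
```

Emit:
step_arm --motion '[{"hand": 0.3,"delta_pos": [0.005,0.002,-0.01],"roll": 1},{"hand": 0.3,"delta_pos": [0,0,-0.014],"roll": 0},{"hand": 0.3,"delta_pos": [0,0,-0.012],"roll": 0},{"hand": 0.3,"delta_pos": [0,0,-0.004],"roll": 0},{"hand": 0.3,"delta_pos": [0,0,0],"roll": 0},{"hand": 0.3,"delta_pos": [0,0,0],"roll": 0}]' --squeeze 20

```text
clock: 8.67
ee_pos: [0.5528, -0.1253, 0.0712]
eef_rot: [-0.0, -0.479, 0.878, 0.0]
contact_force: [0.3, 0.0, -3.6]
gripper_width: 0.534
```

```bash
cat > look.py <<'E'
from h import *
import sys
np.set_printoptions(precision=4,suppress=True)
s=status.observe();print(s["ee_pos"],s["gripper_width"],s["contact_force"],s["clock"])
q=s["eef_rot"];X=R.from_quat([q[1],q[2],q[3],q[0]]).as_matrix()[:,0];print("jaw",np.degrees(np.arctan2(X[1],X[0])))
H=np.array([.5433,-.1221]);a=np.radians(-33.5);d=np.array([np.cos(a),np.sin(a)]);l=np.array([-d[1],d[0]])
e=s["ee_pos"][:2]-H;print("ee u,v",e@d,e@l)
p,dd=viewer.camera("scene");W=cloud("scene",dd);np.save("pics/W_%s.npy"%sys.argv[1],W)
cv2.imwrite("pics/%s.png"%sys.argv[1],cv2.resize(p[150:280,260:390],None,fx=4.5,fy=4.5,interpolation=cv2.INTER_CUBIC))
P=W[130:270,240:380].reshape(-1,3);rel=P[:,:2]-H;u=rel@d;v=rel@l
c,sn=np.cos(np.radians(28)),np.sin(np.radians(28))
S=u*c+(P[:,2]-.0485)*sn;N=-u*sn+(P[:,2]-.0485)*c
np.save("pics/SNV_%s.npy"%sys.argv[1],np.c_[S,N,v])
E
python3 look.py g6
```

```text
[ 0.5528 -0.1253  0.0712] 0.5339995150806918 [ 0.3161  0.0223 -3.552 ] 8.6667
jaw -122.79420005630789
ee u,v 0.00970159867845164 0.0025561745002885376
```

View pics/g6.png

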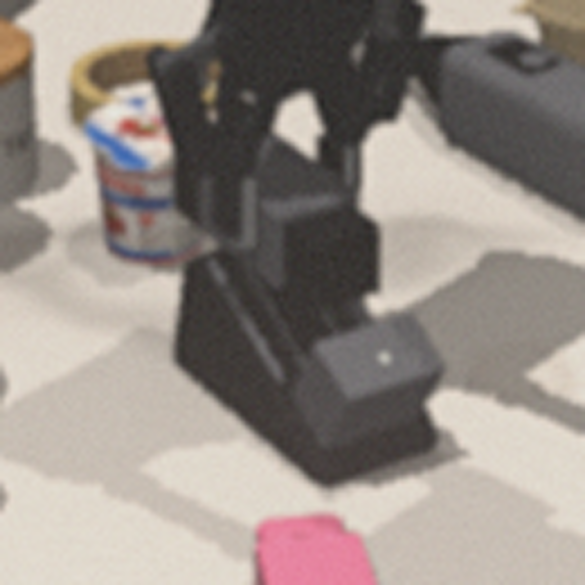

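Emit:
step_arm --motion '[{"hand": 0.3,"delta_pos": [-0.001,-0.0015,-0.004],"roll": 0},{"hand": 0.3,"delta_pos": [0,0,-0.004],"roll": 0},{"hand": 0.3,"delta_pos": [0,0,-0.004],"roll": 0},{"hand": 0.3,"delta_pos": [0,0,-0.002],"roll": 0},{"hand": 0.3,"delta_pos": [0,0,0],"roll": 0}]'

```text
clock: 9.13
ee_pos: [0.5521, -0.1276, 0.0593]
eef_rot: [0.0, -0.478, 0.878, -0.0]
contact_force: [-4.5, -0.5, 3.5]
gripper_width: 0.535
```

Emit:
step_arm --motion '[{"hand": 0.3,"delta_pos": [0,0,-0.002],"roll": 0},{"hand": 0.3,"delta_pos": [0,0,-0.002],"roll": 0},{"hand": 0.3,"delta_pos": [0,0,0],"roll": 0}]'

```text
clock: 9.38
ee_pos: [0.5518, -0.1274, 0.0571]
eef_rot: [-0.0, -0.478, 0.878, -0.0]
contact_force: [-10.6, 2.6, 13.0]
gripper_width: 0.531
```

```bash
python3 look.py g7
```

```text
[ 0.5518 -0.1274  0.0571] 0.531031917519024 [-10.62     2.5856  13.0463] 9.3833
jaw -122.8439218536795
ee u,v 0.00995575044001535 0.0002796506925379094
```

View pics/g7.png

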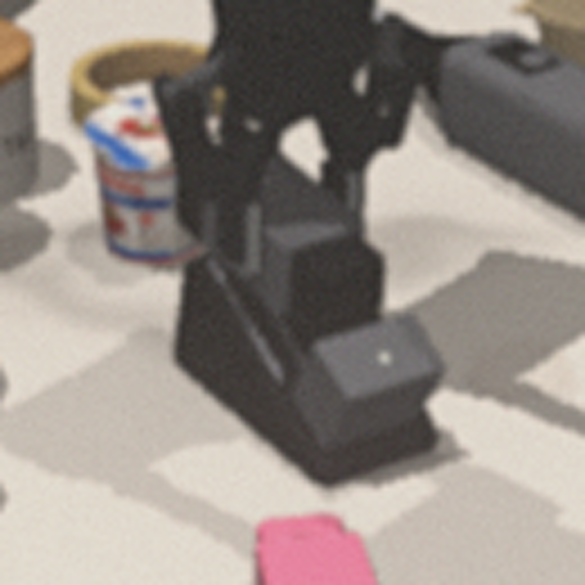

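```bash
cat > tilt.py <<'E'
import numpy as np,sys
np.set_printoptions(precision=1,suppress=True)
for n in sys.argv[1:]:
    S,N,v=np.load(f"pics/SNV_{n}.npy").T
    c,sn=np.cos(np.radians(28)),np.sin(np.radians(28))
    u=S*c-N*sn;z=S*sn+N*c+.0485
    print(n)
    for lo in np.arange(-.06,.07,.008):
        k=(u>=lo)&(u<lo+.008)&(abs(v)<.014)&(z>.05)
        if k.sum()>3: print(" u %.0f"%((lo+.004)*1000),"z pct",1000*np.percentile(z[k],[5,50,95]),"N",1000*np.percentile(N[k],[5,50,95]),k.sum())
    k=(v>.012)&(v<.03)&(N>.006)&(N<.07)&(abs(u)<.06)
E
python3 tilt.py g6 g7
```

```text
g6
 u -56 z pct [62.7 66.3 70. ] N [39.1 41.6 44.9] 45
 u -48 z pct [ 76.5  94.2 109.9] N [46.7 61.8 75.4] 74
 u -40 z pct [ 80.1 101.  114.4] N [47.8 66.3 77.7] 124
 u -32 z pct [113.4 239.5 261.9] N [ 72.3 182.6 202.4] 143
 u -24 z pct [113.9 231.9 257. ] N [ 68.5 174.4 196.8] 155
 u -16 z pct [113.6 118.5 194.8] N [ 65.9  69.6 135.6] 52
 u -8 z pct [118.8 184.2 205.6] N [ 64.9 123.2 140.8] 122
 u 0 z pct [115.9 177.7 204.8] N [ 60.4 114.9 138.6] 155
 u 8 z pct [ 50.4 116.4 120.6] N [-1.5 56.2 59.8] 45
 u 16 z pct [ 53.8 117.  120.1] N [-2.3 52.5 56.3] 43
 u 24 z pct [ 58.2 118.3 120.2] N [-2.9 49.9 52.3] 32
 u 32 z pct [ 64.2 118.3 120.9] N [-0.2 46.3 48.5] 16
 u 40 z pct [ 66.4 118.5 119.7] N [-1.7 43.8 45. ] 12
 u 48 z pct [ 66.  117.8 120.5] N [-7.8 39.8 42.3] 7
g7
 u -56 z pct [63.  67.2 69.7] N [39.2 42.7 45.4] 42
 u -48 z pct [68.  85.  95.9] N [38.4 53.1 63.1] 62
 u -40 z pct [63.5 81.8 98.1] N [33.1 49.1 61.9] 128
 u -32 z pct [ 96.7 223.9 248.5] N [ 57.2 168.9 191. ] 174
 u -24 z pct [ 98.2 229.2 258. ] N [ 55.1 172.5 195.9] 216
 u -16 z pct [ 99.9 105.2 256.4] N [ 53.4  57.7 192.8] 59
 u -8 z pct [103.3 170.1 186.9] N [ 52.6 110.5 125.9] 116
 u 0 z pct [104.4 163.6 190.8] N [ 50.  102.9 126.6] 148
 u 8 z pct [ 67.2 105.7 107.9] N [12.9 46.4 48.3] 27
 u 16 z pct [104.8 106.6 108.4] N [41.7 43.5 46.7] 24
 u 24 z pct [105.7 107.  108.7] N [38.9 40.7 43.1] 21
 u 32 z pct [107.  108.1 108.9] N [36.1 38.2 39. ] 13
 u 40 z pct [106.1 108.6 110. ] N [32.5 34.7 36.7] 8
```

Emit:
step_arm --motion '[{"hand": 0.3,"delta_pos": [0,0,-0.0015],"roll": 0},{"hand": 0.3,"delta_pos": [0,0,-0.0015],"roll": 0},{"hand": 0.3,"delta_pos": [0,0,-0.0015],"roll": 0},{"hand": 0.3,"delta_pos": [0,0,0],"roll": 0}]'

```text
clock: 9.77
ee_pos: [0.5514, -0.1271, 0.0529]
eef_rot: [-0.0, -0.478, 0.878, -0.0]
contact_force: [-13.4, 4.1, 16.1]
gripper_width: 0.535
```

```bash
python3 look.py g8; python3 tilt.py g8
```

```text
[ 0.5514 -0.1271  0.0529] 0.5348098788663975 [-13.4091   4.0529  16.1483] 9.7667
jaw -122.8354857308931
ee u,v 0.009543575107493624 0.0003187358022089603
g8
 u -56 z pct [63.1 66.7 70. ] N [40.  42.5 45. ] 37
 u -48 z pct [67.2 81.4 89.9] N [39.4 51.2 59.3] 84
 u -40 z pct [63.6 80.1 92.3] N [32.5 48.2 57.2] 77
 u -32 z pct [ 90.8 223.  260.7] N [ 52.2 168.  201.2] 200
 u -24 z pct [ 93.1 224.3 255.1] N [ 51.1 167.8 193. ] 213
 u -16 z pct [ 97.  101.1 252.2] N [ 50.1  54.1 188.6] 58
 u -8 z pct [ 99.2 164.1 182.9] N [ 48.3 106.4 121.8] 131
 u 0 z pct [101.3 159.  187.5] N [ 46.6  98.2 124.1] 139
 u 8 z pct [102.  103.7 106.5] N [43.7 45.5 47.9] 32
 u 16 z pct [103.3 104.3 107.1] N [39.8 42.3 44.2] 22
 u 24 z pct [103.3 105.5 108.6] N [37.5 39.6 41.8] 27
 u 32 z pct [106.3 107.9 110. ] N [35.6 37.9 39.1] 12
```

Emit:
step_arm --motion '[{"hand": 0.3,"delta_pos": [0,0,-0.0015],"roll": 0},{"hand": 0.3,"delta_pos": [0,0,-0.0015],"roll": 0},{"hand": 0.3,"delta_pos": [0,0,-0.001],"roll": 0},{"hand": 0.3,"delta_pos": [0,0,0],"roll": 0}]'

```text
clock: 10.15
ee_pos: [0.5512, -0.127, 0.0489]
eef_rot: [-0.0, -0.478, 0.878, 0.0]
contact_force: [-14.1, 4.5, 16.5]
gripper_width: 0.539
```

```bash
python3 look.py g9; python3 tilt.py g9
```

```text
[ 0.5512 -0.127   0.0489] 0.5389990521116809 [-14.0777   4.4724  16.5457] 10.15
jaw -122.83610748486474
ee u,v 0.009340291786522415 0.00027969610498129857
g9
 u -56 z pct [63.2 67.  69.7] N [39.4 42.7 45.3] 48
 u -48 z pct [66.1 75.1 83.5] N [37.1 45.  52. ] 83
 u -40 z pct [63.3 82.8 85.7] N [32.5 48.9 51.2] 49
 u -32 z pct [ 85.2 222.3 261.2] N [ 46.8 167.4 203. ] 234
 u -24 z pct [ 88.  223.7 251.8] N [ 46.6 167.6 190.2] 213
 u -16 z pct [ 91.5  96.1 208.5] N [ 46.   49.6 149.1] 51
 u -8 z pct [ 96.1 159.2 183.3] N [ 45.8 102.  121.6] 133
 u 0 z pct [ 98.1 154.6 181.3] N [ 43.9  94.8 118.6] 138
 u 8 z pct [ 99.3 101.6 104. ] N [40.8 42.9 44.3] 29
 u 16 z pct [100.5 103.5 106.5] N [38.7 41.  43.1] 29
 u 24 z pct [102.2 105.6 108. ] N [36.4 38.8 40.9] 27
 u 32 z pct [106.1 107.5 108.3] N [36.  36.6 37.8] 10
 u 56 z pct [111.4 113.6 115.4] N [28.4 31.8 32.4] 4
 u 64 z pct [113.2 113.6 115.8] N [26.4 29.  30.3] 5
```

View pics/g9.png

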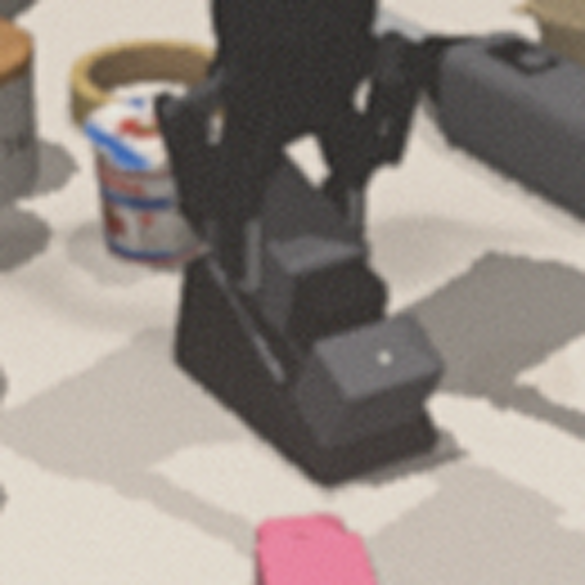

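Emit:
step_arm --motion '[{"hand": 0.3,"delta_pos": [0,0,-0.0015],"roll": 0},{"hand": 0.3,"delta_pos": [0,0,-0.0005],"roll": 0},{"hand": 0.3,"delta_pos": [0,0,0],"roll": 0}]'

```text
clock: 10.45
ee_pos: [0.5512, -0.127, 0.0469]
eef_rot: [-0.0, -0.478, 0.878, 0.0]
contact_force: [-14.2, 5.4, 16.9]
gripper_width: 0.534
```

Emit:
step_arm --motion '[{"hand": -0.15,"delta_pos": [0,0,0],"roll": 0},{"hand": -0.25,"delta_pos": [0,0,0],"roll": 0},{"hand": -0.25,"delta_pos": [0,0,0.001],"roll": 0}]'

```text
clock: 10.7
ee_pos: [0.5524, -0.1273, 0.0444]
eef_rot: [0.0, -0.479, 0.878, -0.0]
contact_force: [0.3, 0.2, -0.8]
gripper_width: 0.625
```

```bash
python3 look.py g10; python3 tilt.py g10
```

```text
[ 0.5524 -0.1273  0.0444] 0.6252930338936139 [ 0.2758  0.1753 -0.7879] 10.7
jaw -122.82389736650286
ee u,v 0.010476669197853863 0.0006971305607079292
g10
 u -56 z pct [62.9 66.5 69.3] N [39.4 42.4 45.5] 45
 u -48 z pct [65.9 66.4 67.5] N [36.3 39.2 40.7] 7
 u -40 z pct [62.1 65.2 69.4] N [30.9 34.1 36.7] 42
 u -32 z pct [ 68.  211.9 260. ] N [ 32.8 158.  200.8] 214
 u -24 z pct [ 78.  217.4 253.9] N [ 37.8 161.6 194. ] 281
 u -16 z pct [ 80.7  86.2 243.8] N [ 35.9  40.7 181.5] 62
 u -8 z pct [ 86.  157.6 175.3] N [ 37.6 100.  114.7] 129
 u 0 z pct [ 90.7 147.4 176.8] N [ 37.7  88.5 114. ] 179
 u 8 z pct [ 94.4  97.5 100. ] N [36.5 39.6 42. ] 39
 u 16 z pct [ 97.3 100.9 104.5] N [35.6 38.8 41.9] 46
 u 24 z pct [100.8 104.4 109.8] N [35.3 38.2 41.7] 33
 u 32 z pct [105.  109.2 111.5] N [36.1 38.9 40.5] 14
 u 40 z pct [110.5 114.7 118.2] N [37.  39.5 41.2] 4
```

View pics/g10.png

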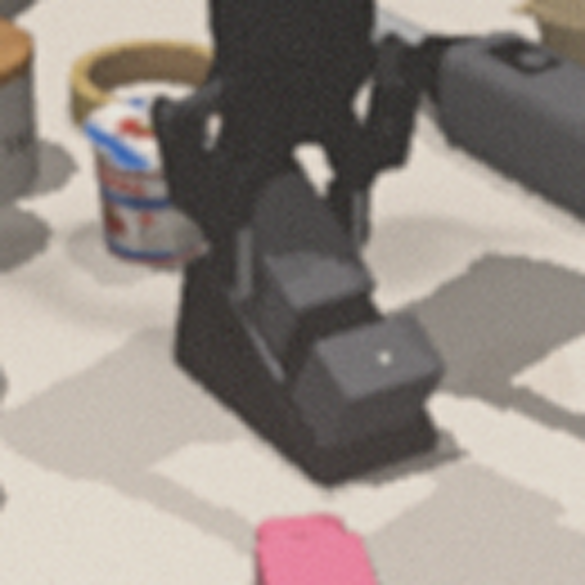

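Emit:
step_arm --motion '[{"hand": -0.25,"delta_pos": [0,0,0.004],"roll": 0},{"hand": 0,"delta_pos": [0,0,0],"roll": 0},{"hand": 0.3,"delta_pos": [0,0,0],"roll": 0},{"hand": 0.3,"delta_pos": [0,0,0],"roll": 0},{"hand": 0.3,"delta_pos": [0,0,0],"roll": 0}]' --squeeze 22

```text
clock: 11.17
ee_pos: [0.5525, -0.1274, 0.0492]
eef_rot: [0.0, -0.479, 0.878, -0.0]
contact_force: [-1.7, -0.5, 5.5]
gripper_width: 0.533
```

Emit:
step_arm --motion '[{"hand": 0.3,"delta_pos": [-0.0015,0.001,-0.001],"roll": 0},{"hand": 0.3,"delta_pos": [-0.0029,0.0019,-0.0019],"roll": 0},{"hand": 0.3,"delta_pos": [-0.0029,0.0019,-0.0019],"roll": 0},{"hand": 0.3,"delta_pos": [0,0,0],"roll": 0}]'

```text
clock: 11.5
ee_pos: [0.5453, -0.1223, 0.0445]
eef_rot: [0.001, -0.479, 0.878, -0.001]
contact_force: [-1.2, 1.2, 6.6]
gripper_width: 0.537
```

```bash
python3 look.py g11; python3 tilt.py g11
```

```text
[ 0.5453 -0.1223  0.0445] 0.5372134505641086 [-1.1925  1.1628  6.5719] 11.5
jaw -122.81309029174358
ee u,v 0.0017594402234242337 0.0009666947141521685
g11
 u -56 z pct [61.9 66.4 69.5] N [39.1 42.6 45. ] 46
 u -48 z pct [64.3 66.3 67.5] N [35.  39.8 40.3] 8
 u -40 z pct [ 65.1 215.6 261.3] N [ 33.4 165.7 205.9] 281
 u -32 z pct [ 74.1 224.8 258.5] N [ 37.9 171.9 201.6] 231
 u -24 z pct [ 77.3  82.  241.3] N [ 37.2  41.4 182.8] 64
 u -16 z pct [ 81.2 150.4 177.4] N [ 37.4  97.3 120. ] 152
 u -8 z pct [ 86.5 148.7 178.1] N [ 37.7  93.  119.3] 149
 u 0 z pct [88.3 93.2 96.4] N [36.1 38.9 42.6] 47
 u 8 z pct [ 93.3  97.1 101.9] N [36.  39.6 42.5] 46
 u 16 z pct [ 95.8 101.1 104.7] N [35.6 38.9 41.9] 25
 u 24 z pct [100.5 104.4 107.8] N [35.5 39.  41.3] 14
```

View pics/g11.png

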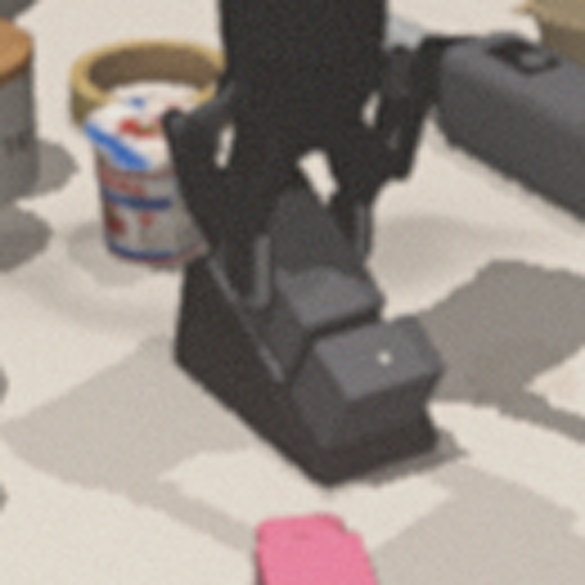

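Emit:
step_arm --motion '[{"hand": 0.3,"delta_pos": [-0.0022,0.0015,-0.0014],"roll": 0},{"hand": 0.3,"delta_pos": [-0.0022,0.0015,-0.0014],"roll": 0},{"hand": 0.3,"delta_pos": [-0.0022,0.0015,-0.0014],"roll": 0},{"hand": 0.3,"delta_pos": [0,0,0],"roll": 0}]'

```text
clock: 11.88
ee_pos: [0.5387, -0.1179, 0.0403]
eef_rot: [0.001, -0.479, 0.878, -0.001]
contact_force: [-0.1, 0.0, 6.5]
gripper_width: 0.535
```

Emit:
step_arm --motion '[{"hand": 0.3,"delta_pos": [-0.0015,0.001,-0.001],"roll": 0},{"hand": 0.3,"delta_pos": [-0.0015,0.001,-0.001],"roll": 0},{"hand": 0.3,"delta_pos": [0,0,0],"roll": 0}]'

```text
clock: 12.13
ee_pos: [0.5386, -0.1178, 0.0402]
eef_rot: [0.003, -0.478, 0.878, -0.004]
contact_force: [7.8, -4.7, 6.8]
gripper_width: 0.536
```

```bash
python3 look.py g12; python3 tilt.py g12
```

```text
[ 0.5386 -0.1178  0.0402] 0.5358818213600208 [ 7.7747 -4.7185  6.7962] 12.1333
jaw -122.87881328000762
ee u,v -0.006296346462573239 0.0009852465521567586
g12
 u -56 z pct [63.3 66.8 88.2] N [38.7 42.4 61.5] 39
 u -48 z pct [ 69.1 222.1 265.9] N [ 40.8 175.4 215. ] 366
 u -40 z pct [ 69.2 227.2 242.6] N [ 37.4 177.6 190.5] 153
 u -32 z pct [ 72.6  78.4 166.2] N [ 37.   41.9 117.7] 87
 u -24 z pct [ 78.9 146.8 173. ] N [ 38.3  96.8 120.1] 156
 u -16 z pct [ 80.9 138.5 172.2] N [ 36.7  87.9 117.6] 112
 u -8 z pct [84.9 88.7 93.7] N [36.5 39.2 42.6] 48
 u 0 z pct [89.7 92.4 97. ] N [36.6 39.5 42.4] 43
 u 8 z pct [ 92.8  97.3 101.2] N [36.  39.2 42.4] 28
 u 16 z pct [ 96.6 101.1 105.1] N [36.2 38.8 41.8] 8
```

View pics/g12.png

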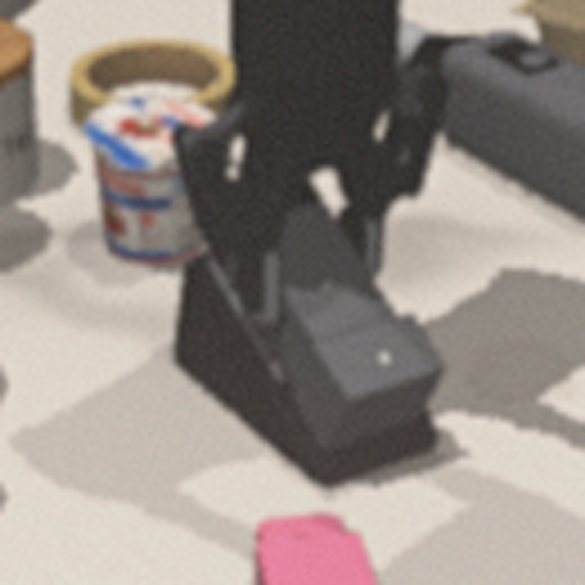

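Emit:
step_arm --motion '[{"hand": 0.3,"delta_pos": [-0.0015,0.001,-0.001],"roll": 0},{"hand": 0.3,"delta_pos": [-0.0015,0.001,-0.001],"roll": 0},{"hand": 0.3,"delta_pos": [0,0,0],"roll": 0}]' --squeeze 30

```text
clock: 12.43
ee_pos: [0.5385, -0.1179, 0.0404]
eef_rot: [0.005, -0.478, 0.878, -0.008]
contact_force: [14.6, -10.9, 8.0]
gripper_width: 0.533
```

Emit:
step_arm --motion '[{"hand": 0,"delta_pos": [0.002,-0.0013,0.0014],"roll": 0},{"hand": -0.25,"delta_pos": [0,0,0],"roll": 0},{"hand": -0.3,"delta_pos": [0,0,0],"roll": 0},{"hand": -0.3,"delta_pos": [0,0,0],"roll": 0}]'

```text
clock: 12.77
ee_pos: [0.5336, -0.1148, 0.0358]
eef_rot: [-0.001, -0.479, 0.878, 0.001]
contact_force: [-0.7, 0.3, -0.4]
gripper_width: 0.646
```

Emit:
step_arm --motion '[{"hand": -0.3,"delta_pos": [0,0,0.03],"roll": 0},{"hand": -0.3,"delta_pos": [0,0,0.04],"roll": 0},{"hand": -0.3,"delta_pos": [0,0,0.04],"roll": 0},{"hand": -0.3,"delta_pos": [0,0,0.02],"roll": 0},{"hand": -0.3,"delta_pos": [0,0,0],"roll": 0}]'

```text
clock: 13.18
ee_pos: [0.5363, -0.1154, 0.1731]
eef_rot: [0.003, -0.479, 0.878, -0.003]
contact_force: [0.5, 0.1, 0.3]
gripper_width: 0.651
```

```bash
python3 look.py g13; python3 - <<'E'
import numpy as np
np.set_printoptions(precision=1,suppress=True)
S,N,v=np.load("pics/SNV_g13.npy").T*1000
for lo in range(-64,72,4):
    k=(S>=lo)&(S<lo+4)&(abs(v)<14)&(N>-10)&(N<60)
    if k.sum()>3:print(lo+2,np.percentile(N[k],[5,50,95]),k.sum())
k=(N>15)&(N<37)&(S>-30)&(S<70)&(v>14)&(v<30);print("flank v",np.percentile(v[k],[5,50,95]),"S",np.percentile(S[k],[1,99,100]))
k=(N>30)&(N<44)&(abs(v)<20);print("top S max",np.percentile(S[k],[95,99]))
E
```

```text
[ 0.5363 -0.1154  0.1731] 0.6510739577378153 [0.4511 0.0529 0.2999] 13.1833
jaw -122.79295974289077
ee u,v -0.009546083635338244 0.0016785229347071994
-62 [38.7 43.  46.2] 22
-58 [40.6 42.4 44.1] 22
-54 [41.  43.1 46.9] 25
-50 [40.9 43.1 46.6] 24
-46 [41.  43.4 46. ] 19
-42 [39.9 43.3 45.4] 21
-38 [39.8 43.3 45.9] 19
-34 [37.5 39.8 42.2] 16
-30 [35.3 39.6 41.5] 21
-26 [36.8 40.  42.5] 18
-22 [36.5 39.1 41.8] 19
-18 [34.7 39.3 41.8] 21
-14 [36.1 38.9 41.4] 21
-10 [37.  39.  42.5] 19
-6 [35.1 40.3 41.8] 21
-2 [36.4 39.4 41.8] 18
2 [35.2 40.1 42.7] 24
6 [36.  38.8 42. ] 17
10 [37.5 39.2 42.2] 21
14 [34.1 38.8 42. ] 18
18 [36.4 39.6 41.5] 18
22 [36.7 38.4 41.9] 19
26 [37.2 39.2 42.2] 18
30 [36.  39.2 42.3] 19
34 [35.9 38.2 41. ] 18
38 [35.5 38.7 43.4] 25
42 [37.4 40.  42.1] 14
46 [34.8 38.5 43.2] 25
50 [36.8 39.  41.7] 18
54 [36.  39.7 43.2] 19
58 [35.3 39.2 41.1] 14
flank v [19.6 24.3 26.3] S [-28.7  58.8  62.4]
top S max [52.2 58.6]
```

View pics/g13.png

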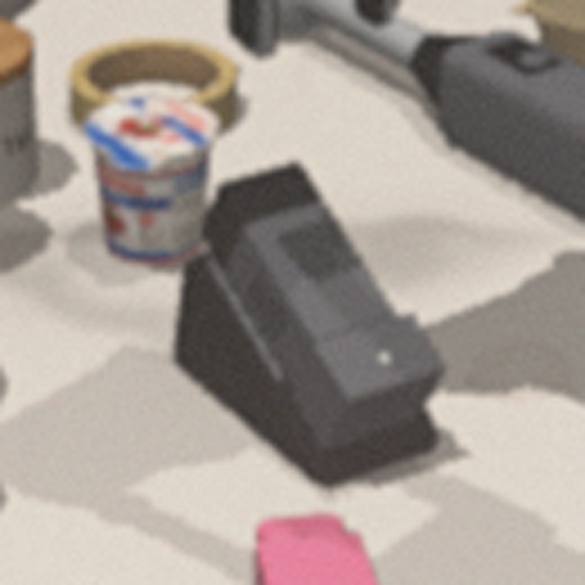

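```bash
python3 - <<'E'
from h import *
np.set_printoptions(precision=4,suppress=True)
p,d=viewer.camera("scene");cv2.imwrite("pics/end.png",p)
for l in("spice_jar","tub","battery"):
    for t in viewer.tip_of(l,"scene")[:3]: print(l,round(t["score"],2),toworld("scene",t["point"]))
a=cv2.imread("pics/scene0.png")
W=cloud("scene",d)
for nm,(x0,x1,y0,y1) in {"jar":(215,255,210,275),"tub":(275,312,165,212)}.items():
    print(nm,"mean abs img diff",np.abs(a[y0:y1,x0:x1].astype(int)-p[y0:y1,x0:x1]).mean())
E
```

```text
spice_jar 0.88 [0.6674 0.0461 0.0008]
tub 0.58 [ 0.6791 -0.2428  0.0039]
tub 0.37 [ 0.5477 -0.1301  0.0011]
battery 0.97 [0.3484 0.1948 0.0019]
battery 0.75 [ 0.4547  0.0614 -0.0044]
battery 0.71 [ 0.5461 -0.1218  0.051 ]
jar mean abs img diff 3.279102564102564
tub mean abs img diff 6.774008050603795
```

View pics/end.png

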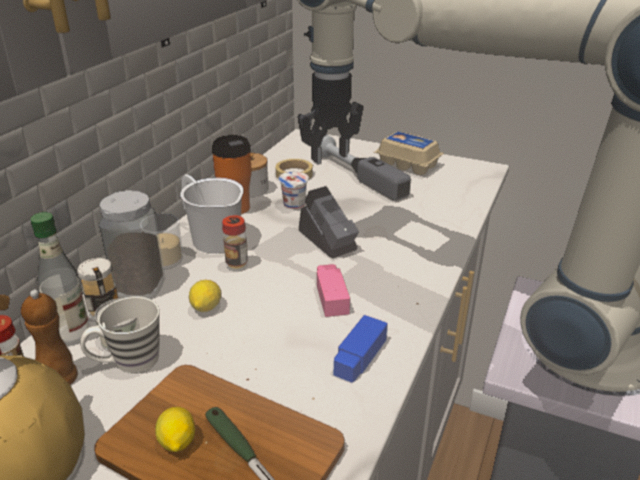

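The pack sits in the dock at (328,222), the jar (234,243) and tub (293,190) are where they were, and the gripper is clear above. I'm handing in.

```bash
python3 -c "
from plant import r,status
print(status.observe()['clock']);print(r.job_done())"
```

```text
13.4333
the job is handed in; nothing more can be done
None
```

The battery pack is in the dock with its stepped end under the hood. I handed the job in at 13.4 s; no verdict was reported.

**What I did**
- **Feeling:** I closed the fingers on the robot-side cap before lifting. They stopped at about 37.4 mm, while the body later measured 45.7 mm, so that cap is the stepped one. It already faced the hood, so I did not turn the pack end for end.
- **Placing:** I gripped the pack near the middle, turned it about 24° and pivoted it onto the deck. I let it settle flat, gripped it again and slid it down until it stopped.
- **Letting go:** The pack did not move under a further push of about 18 N. I then released it and raised the gripper clear.

**Last checks**
- **Pack:** The upper end is 58.6 to 60 mm up from home (60 expected). The top lies about 39 mm off the deck all along, with no gap at the hood. The network's battery origin is about 4 mm from my estimate of home, within the stated accuracy.
- **Bystanders:** The spice jar reads within 2 mm of its starting position. The tub reads about 5 mm off in y, at a low score of 0.58. It stands at the same pixels, nothing came near it, and I take that as detector error.

**What disagreed**
- **First feel:** The fingertips sat about 18 mm higher than the reported TCP implied, so my first feel closed above the cap and touched nothing. I saw this in the depth image, went lower and repeated it.
- **Dock position:** The network's dock position was about 3 mm off sideways, and I corrected it from the depth data.

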